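Take the spent filter out of the fume unit

ROBOT

A 6-joint arm with a two-finger parallel gripper is mounted at the origin on the work surface. World frame = base frame: x ahead of the robot, y to its left, z up, the work surface at z = 0. Lengths are in m, angles in rad, forces in N, time in s.
With the tool pointing down it reaches from about 0.375 to 0.9 m from the base axis. Payload 3.1 kg.
Tool frame: the origin (TCP) lies midway between the tips of the shut fingers; the grasp point (between the pads) lies 19 mm behind it; x points along the fingers, y is the direction in which the jaws open and shut, and the axes are right-handed (so a half turn about x gives the same grasp; the last joint's range is limited). The gripper opens to 87 mm and grips with 3 to 60 N. Pads are 19 mm wide; open, the fingers measure 117 mm over their backs; the gripper's body (75 mm by 190 mm) begins 51 mm behind the grasp point.
Start: joints at [0.956, 0.527, 1.433, -0, 1.181, -0.178], TCP at [0.264, 0.566, 0.223] pointing down, gripper open.
Joint ranges: [-3.08, 3.08], [-0.75, 2.2], [0.22, 2.44], [-1.43, 4.57], [0, 2.65], [-2.85, 2.85]. Speed limits (rad/s): [2.79, 2.79, 3.14, 3.14, 3.14, 3.14].

INTERFACE

Orientations are given as a unit quaternion [x, y, z, w].
In Python, from rig import get_obs, imaging, robot gives the robot as it stands.
- The arm moves only by the shell command python3 -m inch 'ROWS' [FORCE]. ROWS is JSON, a list of rows, each a list of 3 entries, a list of its own where there are three numbers: the finger opening in mm, from 0 to 87, then the shift along the tool's x, y, z in mm, then the turn, a rotation vector about the tool's x, y, z in degrees. In form: [[grip, [dx, dy, dz], [wx, wy, wz]], ...]. A call has 1 to 12 rows; each row shifts and turns the pose as measured when the row begins, along the tool's axes as they then stand; what a row does not reach is not made up. A row lasts 1/8 s, in which the tool goes at most 62.5 mm and 10.7 degrees, less where a joint would pass 70% of its speed; a pose out of reach is approached as far as the arm can. A call with a gripper value outside its range is refused whole. The fingers move at their own pace and stop on an object; FORCE is the grip in N (left out, the last holds). Time passes only in rows, so rows that do not move let the fingers close. It gives the time, the measured TCP pose, the force and the opening at its end, in the units of the state.
- get_obs(): the state, without advancing time (a new reading comes with each control period).
- imaging.camera(name): name is "scene" or "top" or "wrist"; returns the picture (420x560x3 uint8, red, green, blue); there is no depth.
- imaging.camera_params(name): a dict with "camera_matrix" (3x3 intrinsics, pixels), "xyz" and "rotation" of the camera in the world. Camera axes: x right, y down, z forward; pixel columns grow to the right and rows downward; lengths in m; the calibration is good to about 2 mm. A picture is of the moment at which its call begins: read the wrist's pose just before it. camera_params takes no time and is no camera call; for the wrist camera it gives the pose at the moment of the call.
- robot.hand_in(): hands the job in, once; it reports no verdict.
Trained networks look in the newest picture that a camera, given by its name, has taken for a name from the list of things; names that differ only in an ending like _2 or _b are one class to them, and where a whole thing is asked for, a point or a joint stands for the part that bears it (a point fixed in the world has none). Each returns a list of dicts, best first, with "confidence" (0 to 1); they miss things now and then, are a little off and sometimes report something else, mostly with a low value. They report only what shows in the picture. A call takes as long as a camera call.
- imaging.cut_out(camera, target): "pixels" (420x560 bool, what is visible of it) and "box" ([centre column, centre row, width, height] in pixels, round what is visible of it).
- imaging.tip_of(camera, target): "pixel" ([column, row] in pixels: a listed point, or the origin of a listed thing).
The state is a dict: "time": time; "q": joint angles; "joint_velocities": joint speeds; "joint_torque": joint torques, N m; "position": TCP position; "tool_rot": TCP orientation; "ft_force": force on the tool from outside, world axes, zero at the start; "moment": the same for the moment, N m; "grip_width": finger opening in m.
Only numpy, scipy, OpenCV 4.12 (cv2) and the standard library are available. Lean on these libraries where they do the work, as an engineer would, in place of code of your own. Each camera call takes 0.05 s, during which the arm holds its last target. There are 200 camera calls.

TASK

The orange-capped filter cartridge in the solder-fume unit is spent: push it straight down until its latch lets go and it springs up, then pull it out and stand it upright on the floor of the black tray, setting it down rather than dropping it. Leave the blue-capped cartridge latched in the unit and the circuit board, screwdriver and solder spool where they lie.

Things in the scene. Friction and masses are not known exactly. Their poses are not given: they have to be found in the camera images.
- unit: Grey solder-fume filter unit, a box fixed to the bench, 130 (x) by 240 (y) by 92 high; origin at the centre of its underside, z up. Two equal open bays in its top, at x = 0 and y = -56 and y = +56 mm in its frame, each an upright shaft 42 by 58 mm for one cartridge; which cartridge is in which bay varies.
- spent_mid (a point): Centre (half-way up) of the spent filter cartridge: an upright block 40 (x) by 56 (y) by 82 mm high, orange cap (top 16 mm), white body, 0.11 to 0.23 kg. Axes parallel to the unit's while in its bay, z up. Its flat underside rim is 41 mm below. Once released it rests loose in the shaft, top 38 mm above the unit's top face, 44 mm still inside: grip its sides and lift straight out.
- spent_top (a point): Middle of the orange cap's flat top, marked by a black disc. Latched, it is 8 mm above the unit's top face and a hook stops it being pulled up. Pushed down 5 to 7 mm from there (about 7 to 10 N by a spring; hard stop at 8 mm) the hook lets go; withdraw the push and the spring lifts the cartridge 30 mm above its latched height. It does not latch again.
- fresh_mid (a point): Centre of the fresh cartridge: the same 40 by 56 by 82 mm block with a blue cap, latched in the other bay, 8 mm proud. To be left latched.
- tray_in (a point): Centre of the inner floor of the black tray, fixed to the bench, 160 (x) by 180 (y) mm outside, walls 5 mm thick and 30 mm high from the bench; inner floor 150 by 170 mm, its surface at this point; x and y along the sides, z up.
- board_mid (a point): Middle of a green circuit board lying on its components, 70 by 110 by 16 mm high. A bystander.
- driver_grip (a point): Grip of a screwdriver with yellow handle, 180 mm long, lying on the bench. A bystander.
- spool_mid (a point): Middle of a metal-coloured solder spool standing on the bench, 52 mm diameter, 42 mm high. A bystander.

How it is judged:
On the way, in this order (a step that is already met when the one before it is completed fails the run):
1. the orange-capped cartridge is released and has risen at least 20 mm in its bay (z of spent_mid in the frame of unit above 0.079 m), for 0.1 s.
2. it is out of the unit: its underside above the unit's top face (z of spent_mid in the frame of unit above 0.134 m), for 0.05 s.
At the end, for the whole second after the job is handed in: The orange-capped cartridge stands upright (within 0.1 rad) and still on the tray's inner floor, wholly inside its walls; the blue-capped one is still latched in its bay (within 4 mm of its start), and board, screwdriver and spool are within 30 mm of where they began (x of spent_mid in the frame of tray_in between -0.06 and 0.06 m and y of spent_mid in the frame of tray_in between -0.07 and 0.07 m and z of spent_mid in the frame of tray_in between 0.036 and 0.047 m and angle between spent_mid's own z axis and vertical below 0.1 rad and linear speed of spent below 0.02 m/s and distance of fresh_mid from where it was at the start of the episode below 0.004 m and distance of each of board_mid, driver_grip, spool_mid from where it was at the start of the episode below 0.03 m); the robot touches nothing.
It fails at once if the spent cartridge is dropped: in the air over the tray, touching nothing, more than 20 mm above the tray's floor (horizontal distance between spent_mid and tray_in below 0.1 m and z of spent_mid in the frame of tray_in above 0.061 m and contact force between spent and anything else below 0.005 N).
It also fails if it takes over 48 s, if anything falls off the work surface, if the arm or the gripper's body presses on something with over 40 N, if the wrist force passes 120 N, or if a joint passes its speed limit or range.

## Working session

There is one attempt and no reset: what is moved stays moved. The work goes in short steps, Python scripts to look and compute and a shell command to move; the robot and the scene stay as the last step left them, time stands still between calls to the robot, and variables do not carry over. Pictures are saved under pics/ and viewed, about 8 in all and at most 12, crops included, and the job is handed in when it is done.

```bash
mkdir -p pics; ls
cat > h.py <<'E'
import numpy as np, cv2
from scipy.spatial.transform import Rotation as R
from rig import get_obs, imaging, robot
def rot(p):
    r=np.array(p["rotation"]); return r if r.shape==(3,3) else R.from_quat(r).as_matrix()
def ray(p,px,z):
    K=np.array(p["camera_matrix"]);d=rot(p)@np.linalg.solve(K,[px[0],px[1],1]);o=np.array(p["xyz"])
    return o+d*(z-o[2])/d[2]
def snap(c,name=None):
    p=imaging.camera_params(c);im=imaging.camera(c)
    if name: cv2.imwrite(f"pics/{name}.png",im[:,:,::-1])
    return p,im
E
python3 - <<'E'
from h import *
o=get_obs();print(o)
Z=dict(spent_top=.1,tray_in=.005,unit=0,fresh_mid=.06,board_mid=.01,driver_grip=.015,spool_mid=.021)
for c in("top","scene"):
    p,im=snap(c,c+"0")
    print(c,p)
    for n,z in Z.items():
        for d in imaging.tip_of(c,n)[:2]: print(n,np.round(d["pixel"]),round(d["confidence"],2),ray(p,d["pixel"],z).round(3))
E
```

```text
pics
{'time': 0.0, 'q': array([ 9.55513458e-01,  5.28464828e-01,  1.43391604e+00,  6.52246266e-06,
        1.18141077e+00, -1.78486597e-01]), 'joint_velocities': array([-0.00074685,  0.00041006, -0.00090792, -0.00066514,  0.00125131,
       -0.00054322]), 'joint_torque': array([-1.64837929e-03, -4.40035379e+01, -1.76593351e+01,  6.31833239e-02,
        5.81951207e-02, -1.43095363e-04]), 'position': array([0.26392605, 0.56571806, 0.2215681 ]), 'tool_rot': array([ 0.15249062,  0.69061189, -0.15392303,  0.69000691]), 'ft_force': array([ 1.32966918, -0.35516475, -0.50465629]), 'moment': array([-0.00646091, -0.04613232,  0.01567008]), 'grip_width': 0.08681756768857607}
top {'camera_matrix': array([[408.27543965,   0.        , 274.230843  ],
       [  0.        , 408.27543965, 207.61671709],
       [  0.        ,   0.        ,   1.        ]]), 'xyz': array([0.49665359, 0.0335875 , 0.89199289]), 'rotation': array([-0.7013443 ,  0.71008724, -0.04886213,  0.03879137])}
spent_top [382. 202.] 0.73 [ 0.605 -0.191  0.1  ]
tray_in [207. 231.] 0.94 [0.557 0.167 0.005]
unit [345. 212.] 0.85 [ 0.597 
[... 246 characters left out ...]
   0.021]
scene {'camera_matrix': array([[448.54788745,   0.        , 283.98694734],
       [  0.        , 448.54788745, 205.21533065],
       [  0.        ,   0.        ,   1.        ]]), 'xyz': array([ 0.94204074, -0.48624098,  0.63533617]), 'rotation': array([ 0.87093062,  0.26645625, -0.11602514, -0.39625634])}
spent_top [206. 283.] 0.75 [ 0.609 -0.191  0.1  ]
tray_in [306. 192.] 0.67 [0.562 0.178 0.005]
tray_in [381. 235.] 0.61 [0.755 0.15  0.005]
unit [226. 293.] 0.73 [ 0.589 -0.132  0.   ]
fresh_mid [241. 254.] 0.64 [ 0.592 -0.086  0.06 ]
board_mid [378. 237.] 0.78 [0.756 0.135 0.01 ]
driver_grip [331. 356.] 0.63 [ 0.805 -0.143  0.015]
spool_mid [171. 213.] 0.59 [ 0.381 -0.05   0.021]
```

View pics/top0.png

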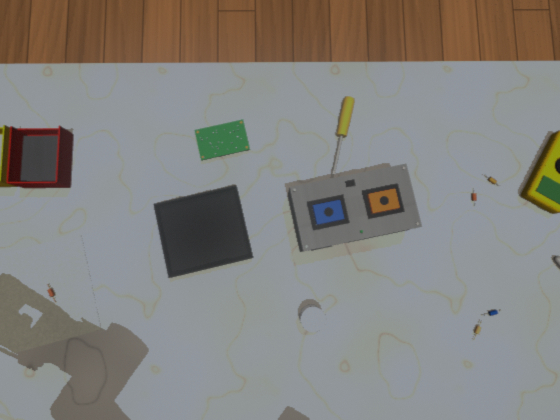

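Run:
```python
from h import *
p=imaging.camera_params("top");snap("top")
for n,z in(("spent_mid",.1),("fresh_mid",.1),("unit",.092),("tray_in",.03)):
    d=imaging.cut_out("top",n)
    if not d: print(n,None);continue
    m=d[0]["pixels"];v,u=np.nonzero(m)
    w=np.array([ray(p,(a,b),z)[:2] for a,b in zip(u,v)],dtype=np.float32)*1000
    print(n,d[0]["confidence"],m.sum(),cv2.minAreaRect(w))
o=get_obs();print(R.from_quat(o["tool_rot"]).as_matrix().round(3))
```

```text
spent_mid 0.84 586 ((606.6505126953125, -192.76962280273438), (40.26110076904297, 57.970645904541016), 11.15349006652832)
fresh_mid 0.85 609 ((585.542724609375, -83.53024291992188), (41.58887481689453, 57.828941345214844), 10.706439971923828)
unit 0.7 6898 ((596.0384521484375, -136.15625), (134.4524688720703, 248.44137573242188), 11.001898765563965)
tray_in 0.79 6508 ((556.9710693359375, 172.32955932617188), (161.84629821777344, 184.20526123046875), 13.163238525390625)
[[-0.     0.423  0.906]
 [ 0.     0.906 -0.423]
 [-1.     0.    -0.   ]]
```

The top view shows orange at (383,201), blue at (328,212) and the tray at (203,231), which agrees with the networks. The unit's yaw is about 11°.

```bash
python3 -m inch '[[87,[0,-40,47],[0,0,0]],[87,[0,-40,47],[0,0,0]],[87,[0,-40,47],[0,0,0]],[87,[0,-40,47],[0,0,0]],[87,[0,-40,47],[0,0,0]],[87,[0,-40,47],[0,0,0]],[87,[0,-40,47],[0,0,0]],[87,[0,-40,47],[0,0,0]],[87,[0,-40,47],[0,0,0]],[87,[0,-40,47],[0,0,0]]]'
python3 -m inch '[[87,[0,0,0],[10.7,0,0]],[87,[0,0,0],[10.7,0,0]],[87,[0,0,0],[10.7,0,0]],[87,[0,0,0],[10.7,0,0]],[87,[0,0,0],[10.7,0,0]],[0,[0,0,0],[0,0,0]]]'
cat > d.py <<'E'
from h import *
import sys
def rel(t,yaw=None):
    o=get_obs();M=R.from_quat(o["tool_rot"]).as_matrix();P=o["position"]
    print("t",round(o["time"],2),"TCP",P.round(4),"F",o["ft_force"].round(1),"w",round(o["grip_width"],4),"toolrows mm",(M.T@(np.array(t)-P)*1000).round(1))
    print("tooly yaw deg",np.degrees(np.arctan2(M[1,1],M[0,1])).round(2),"tilt",np.degrees(np.arccos(-M[2,0])).round(2))
if __name__=="__main__": rel([float(a) for a in sys.argv[1:4]])
E
python3 d.py .606 -.192 .22
```

```text
time: 2.3
position: [0.5291, 0.0021, 0.2242]
tool_rot: [0.153, 0.687, -0.147, 0.695]
ft_force: [2.1, 1.1, -0.7]
grip_width: 0.0871
time: 3.05
position: [0.5328, -0.005, 0.2248]
tool_rot: [0.452, 0.544, -0.442, 0.551]
ft_force: [-0.9, -0.3, -0.5]
grip_width: 0.0827
t 3.05 TCP [ 0.5328 -0.005   0.2248] F [-0.9 -0.3 -0.5] w 0.0827 toolrows mm [  5.2  34.1 197.9]
tooly yaw deg 11.57 tilt 0.96
```

```bash
python3 -m inch '[[0,[0,9,50],[0,0,0]],[0,[0,9,50],[0,0,0]],[0,[0,9,50],[0,0,0]],[0,[0,9,50],[0,0,0]],[0,[0,0,0],[0,0,0]]]'
cat > look.py <<'E'
from h import *
import sys
# look.py name zcap
p,im=snap("wrist",sys.argv[1]);z=float(sys.argv[2])
for n in("spent_top","fresh_mid"):
    zz=z if n[0]=="s" else .1
    for d in imaging.tip_of("wrist",n)[:1]: print("tip",n,np.round(d["pixel"],1),round(d["confidence"],2),ray(p,d["pixel"],zz).round(4))
    d=imaging.cut_out("wrist",n.replace("top","mid"))
    if d:
        v,u=np.nonzero(d[0]["pixels"]);w=np.array([ray(p,(a,b),zz)[:2] for a,b in zip(u,v)],dtype=np.float32)*1000
        print("cut",n,round(d[0]["confidence"],2),cv2.minAreaRect(w))
print(p["xyz"])
# orange / dark disc measurement
hsv=cv2.cvtColor(im,cv2.COLOR_RGB2HSV)
m=cv2.inRange(hsv,(5,120,80),(22,255,255));c,_=cv2.findContours(m,0,2)
c=max(c,key=cv2.contourArea)[:,0]
w=np.array([ray(p,a,z)[:2] for a in c],dtype=np.float32)*1000
print("orange",cv2.boundingRect(c),cv2.minAreaRect(w))
E
python3 look.py w1 .1; python3 d.py .606 -.192 .1
```

```text
time: 3.68
position: [0.6118, -0.1978, 0.2254]
tool_rot: [0.446, 0.548, -0.437, 0.556]
ft_force: [-0.5, 0.5, 0.2]
grip_width: 0.0352
tip spent_top [278.2 195.6] 0.97 [ 0.6088 -0.1924  0.1   ]
cut spent_top 0.97 ((607.4496459960938, -191.76318359375), (40.95721435546875, 59.34134292602539), 10.411789894104004)
cut fresh_mid 0.58 ((586.5178833007812, -83.31905364990234), (40.12204360961914, 57.07479476928711), 10.847827911376953)
[ 0.591736   -0.12544181  0.38892216]
orange (252, 158, 52, 71) ((607.6123046875, -191.382080078125), (40.53289031982422, 58.218597412109375), 11.389631271362305)
t 3.92 TCP [ 0.6097 -0.1921  0.2254] F [-0.4  0.3 -0.4] w 0.0151 toolrows mm [125.4  -5.5  -0.6]
tooly yaw deg 12.91 tilt 0.91
```

View pics/w1.png

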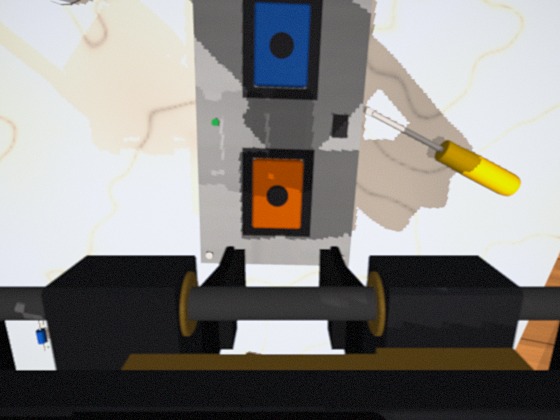

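The wrist view shows the orange cap's disc at (277,195). That puts the cap centre at about (0.608,-0.192) with a yaw of about 11°. I'll work out the tilt and yaw correction next.

```bash
cat >> d.py <<'E'
    o=get_obs();M=R.from_quat(o["tool_rot"]).as_matrix()
    y=np.radians(float(sys.argv[4]));X=np.array([0,0,-1.]);Y=np.array([np.cos(y),np.sin(y),0]);T=np.stack([X,Y,np.cross(X,Y)],1)
    print("turn",R.from_matrix(M.T@T).as_rotvec(True).round(2))
E
python3 d.py .608 -.192 .108 10.9
```

```text
File "d.py", line 8
    o=get_obs();M=R.from_quat(o["tool_rot"]).as_matrix()
IndentationError: unexpected indent
```

```bash
sed -i 's/^if __name__.*/if 1:\n    rel([float(a) for a in sys.argv[1:4]])/' d.py
python3 d.py .608 -.192 .108 10.9
```

```text
t 3.92 TCP [ 0.6097 -0.1921  0.2254] F [-0.4  0.3 -0.4] w 0.0151 toolrows mm [ 1.174e+02 -3.400e+00 -1.000e-01]
tooly yaw deg 12.91 tilt 0.91
turn [ 2.01 -0.2  -0.88]
```

```bash
python3 -m inch '[[0,[38,-2,0],[2,-0.2,-0.9]],[0,[38,-1,0],[0,0,0]],[0,[30,0,0],[0,0,0]],[0,[0,0,0],[0,0,0]],[0,[0,0,0],[0,0,0]]]';python3 d.py .608 -.192 .1 10.9
```

```text
time: 4.55
position: [0.6081, -0.1864, 0.1209]
tool_rot: [0.448, 0.546, -0.447, 0.549]
ft_force: [0.1, -0.5, 1.0]
grip_width: 0.0005
t 4.55 TCP [ 0.6081 -0.1864  0.1209] F [ 0.1 -0.5  1. ] w 0.0005 toolrows mm [20.9 -1.3  5.4]
tooly yaw deg 11.48 tilt 0.22
turn [ 0.58  0.14 -0.17]
```

```bash
python3 -m inch '[[0,[6,-1,5],[0,0,0]],[0,[6,0,0],[0,0,0]],[0,[0,0,0],[0,0,0]]]';python3 d.py .608 -.192 .1 10.9
```

```text
time: 4.92
position: [0.61, -0.1925, 0.1117]
tool_rot: [0.448, 0.544, -0.447, 0.551]
ft_force: [0.2, -0.3, -0.6]
grip_width: 0.0007
t 4.92 TCP [ 0.61   -0.1925  0.1117] F [ 0.2 -0.3 -0.6] w 0.0007 toolrows mm [11.7 -1.9 -0.9]
tooly yaw deg 11.53 tilt 0.58
turn [ 0.62  0.36 -0.45]
```

```bash
python3 -m inch '[[0,[8,-2,-1],[0.6,0.3,-0.4]],[0,[5,0,0],[0,0,0]],[0,[0,0,0],[0,0,0]]]';python3 d.py .608 -.192 .1 10.9
```

```text
time: 5.3
position: [0.6081, -0.1923, 0.0995]
tool_rot: [0.45, 0.544, -0.45, 0.546]
ft_force: [-1.5, 0.3, 5.4]
grip_width: 0.0004
t 5.3 TCP [ 0.6081 -0.1923  0.0995] F [-1.5  0.3  5.4] w 0.0004 toolrows mm [-0.5 -0.1 -0.3]
tooly yaw deg 10.87 tilt 0.11
turn [-0.03  0.08 -0.07]
```

```bash
python3 -m inch '[[0,[4,0,0],[0,0,0]],[0,[3.5,0,0],[0,0,0]],[0,[0,0,0],[0,0,0]]]';python3 d.py .608 -.192 .1 10.9
```

```text
time: 5.68
position: [0.6082, -0.1923, 0.0952]
tool_rot: [0.45, 0.544, -0.45, 0.546]
ft_force: [-1.7, 0.7, 7.0]
grip_width: 0.0008
t 5.67 TCP [ 0.6082 -0.1923  0.0952] F [-1.7  0.7  7. ] w 0.0008 toolrows mm [-4.8 -0.2 -0.3]
tooly yaw deg 10.87 tilt 0.14
turn [-0.03  0.1  -0.09]
```

```bash
python3 -m inch '[[0,[4,0,0],[0,0,0]],[0,[3,0,0],[0,0,0]]]'; python3 -m inch '[[0,[2,0,0],[0,0,0]]]';python3 d.py .608 -.192 .1 10.9
```

```text
time: 5.92
position: [0.6087, -0.1925, 0.0923]
tool_rot: [0.45, 0.544, -0.45, 0.547]
ft_force: [-4.5, 1.8, 21.4]
grip_width: 0.0004
time: 6.05
position: [0.6086, -0.1924, 0.0924]
tool_rot: [0.45, 0.544, -0.45, 0.547]
ft_force: [-2.2, 1.5, 10.9]
grip_width: 0.0005
t 6.05 TCP [ 0.6086 -0.1924  0.0924] F [-2.2  1.5 10.9] w 0.0005 toolrows mm [-7.6 -0.5 -0.5]
tooly yaw deg 10.89 tilt 0.24
turn [-0.01  0.18 -0.15]
```

It reached the hard stop at 21 N. Next I withdraw and look.

```bash
python3 -m inch '[[0,[-15,0,0],[0,0,0]],[0,[-25,0,0],[0,0,0]],[0,[-35,0,0],[0,0,0]],[87,[-30,0,0],[0,0,0]],[87,[0,0,0],[0,0,0]],[87,[0,0,0],[0,0,0]]]'; python3 look.py w2 .13; python3 d.py .608 -.192 .1 10.9
```

```text
time: 6.8
position: [0.608, -0.1921, 0.2004]
tool_rot: [0.45, 0.544, -0.45, 0.546]
ft_force: [0.0, 0.1, -0.5]
grip_width: 0.0225
tip spent_top [282.7 224.7] 0.87 [ 0.608  -0.1934  0.13  ]
cut spent_top 0.94 ((606.8110961914062, -188.55465698242188), (39.840702056884766, 62.873111724853516), 10.724145889282227)
cut fresh_mid 0.75 ((586.6261596679688, -83.33920288085938), (39.910221099853516, 56.12900161743164), 10.840021133422852)
[ 0.5927261  -0.11827739  0.36385416]
orange (253, 179, 61, 83) ((607.6728515625, -191.04147338867188), (40.48211669921875, 57.633304595947266), 10.780243873596191)
t 7.05 TCP [ 0.6081 -0.1922  0.2001] F [ 0.1 -0.4 -0.5] w 0.0424 toolrows mm [100.1  -0.2  -0.4]
tooly yaw deg 10.87 tilt 0.17
turn [-0.03  0.13 -0.1 ]
```

View pics/w2.png

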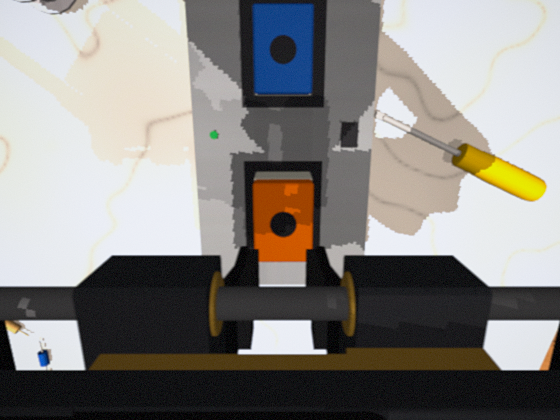

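The cartridge is released: the white body shows below the orange cap, with the disc at (283,225). I'll open fully and descend around it.

```bash
python3 -m inch '[[87,[20,0,0],[0,0,0]],[87,[20,0,0],[0,0,0]],[87,[10,0,0],[0,0,0]],[87,[0,0,0],[0,0,0]],[87,[20,0,0],[0,0,0]],[87,[20,0,0],[0,0,0]],[87,[5,0,0],[0,0,0]],[87,[0,0,0],[0,0,0]]]';python3 d.py .608 -.192 .1 10.9
```

```text
time: 8.05
position: [0.6102, -0.1932, 0.1037]
tool_rot: [0.451, 0.543, -0.45, 0.547]
ft_force: [-0.1, -0.3, 0.4]
grip_width: 0.0869
t 8.05 TCP [ 0.6102 -0.1932  0.1037] F [-0.1 -0.3  0.4] w 0.0869 toolrows mm [ 3.7 -1.9 -1.6]
tooly yaw deg 10.88 tilt 0.34
turn [-0.02  0.24 -0.24]
```

```bash
python3 -m inch '[[87,[4,-2,-1.5],[0,0.2,-0.2]],[30,[0,0,0],[0,0,0]],[30,[0,0,0],[0,0,0]],[30,[0,0,0],[0,0,0]],[30,[0,0,0],[0,0,0]],[30,[0,0,0],[0,0,0]],[30,[0,0,0],[0,0,0]],[30,[0,0,0],[0,0,0]]]' 35;python3 d.py .608 -.192 .1 10.9
```

```text
time: 9.05
position: [0.6093, -0.1928, 0.1022]
tool_rot: [0.451, 0.543, -0.45, 0.547]
ft_force: [0.4, 0.4, 0.1]
grip_width: 0.0397
t 9.05 TCP [ 0.6093 -0.1928  0.1022] F [0.4 0.4 0.1] w 0.0397 toolrows mm [ 2.2 -1.1 -1.1]
tooly yaw deg 10.88 tilt 0.3
turn [-0.02  0.19 -0.24]
```

```bash
python3 -m inch '[[30,[-8,0,0],[0,0,0]],[30,[-15,0,0],[0,0,0]],[30,[-15,0,0],[0,0,0]],[30,[-15,0,0],[0,0,0]],[30,[-15,0,0],[0,0,0]],[30,[-20,0,0],[0,0,0]],[30,[-20,0,0],[0,0,0]],[30,[0,0,0],[0,0,0]]]';python3 d.py .557 .170 .2 12
python3 look.py w3 .22
python3 - <<'E'
from h import *
p,im=snap("scene","s3")
E
```

```text
time: 10.05
position: [0.6087, -0.1925, 0.219]
tool_rot: [0.451, 0.543, -0.45, 0.548]
ft_force: [-0.0, -0.5, -2.5]
grip_width: 0.0397
t 10.05 TCP [ 0.6087 -0.1925  0.219 ] F [-0.  -0.5 -2.5] w 0.0397 toolrows mm [  17.3   17.5 -365.9]
tooly yaw deg 10.88 tilt 0.43
turn [-1.12  0.28 -0.32]
tip spent_top [281.4 296.3] 0.74 [ 0.6104 -0.2076  0.22  ]
cut spent_top 0.6 ((608.3880004882812, -196.32101440429688), (47.695404052734375, 87.63001251220703), 10.789017677307129)
cut fresh_mid 0.73 ((586.6463012695312, -83.56517028808594), (39.85293197631836, 57.60816955566406), 10.792376518249512)
[ 0.59280567 -0.11848654  0.38222997]
orange (232, 221, 101, 66) ((606.5673217773438, -185.580078125), (47.83690643310547, 33.49336624145508), 10.740375518798828)
```

View pics/s3.png

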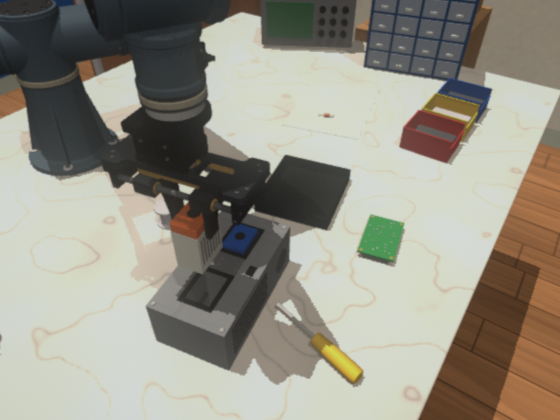

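The scene view shows the cartridge held clear of the bay at about (195,240), with blue still in place at (242,235). Now I carry it to the tray.

```bash
python3 -m inch '[[30,[0,1,-25],[0,0,0]],[30,[0,2,-40],[0,0,0]],[30,[0,2,-45],[0,0,0]],[30,[0,2,-45],[0,0,0]],[30,[0,2,-45],[0,0,0]],[30,[0,2,-45],[0,0,0]],[30,[0,2,-45],[0,0,0]],[30,[0,2,-40],[0,0,0]],[30,[0,2,-25],[0,0,0]],[30,[0,0,0],[0,0,0]],[30,[0,0,0],[0,0,0]]]';python3 d.py .557 .170 .06 12
python3 - <<'E'
from h import *
for c in("top","scene"):
    p,im=snap(c,c+"4")
    for d in imaging.tip_of(c,"tray_in")[:1]: print(c,d["pixel"],d["confidence"],ray(p,d["pixel"],.005))
E
```

```text
time: 11.72
position: [0.5442, 0.1828, 0.2109]
tool_rot: [0.448, 0.552, -0.451, 0.541]
ft_force: [-0.1, 0.2, -1.1]
grip_width: 0.0396
t 11.72 TCP [0.5442 0.1828 0.2109] F [-0.1  0.2 -1.1] w 0.0396 toolrows mm [150.6  12.1  16.4]
tooly yaw deg 11.14 tilt 0.92
turn [-0.87 -0.52  0.76]
top [204.9, 233.0] 0.56 [0.55346025 0.17122633 0.005     ]
scene [304.3, 193.3] 0.97 [0.56153929 0.17308829 0.005     ]
```

```bash
python3 -m inch '[[30,[20,6,8],[-0.8,-0.5,0.7]],[30,[30,6,6],[0,0,0]],[30,[30,0,0],[0,0,0]],[30,[25,0,0],[0,0,0]],[30,[20,0,0],[0,0,0]],[30,[5,0,0],[0,0,0]],[30,[0,0,0],[0,0,0]]]';python3 d.py .557 .172 .06 12
```

```text
time: 12.8
position: [0.5651, 0.164, 0.0791]
tool_rot: [0.45, 0.545, -0.447, 0.548]
ft_force: [0.7, 0.5, -1.8]
grip_width: 0.0398
t 12.8 TCP [0.5651 0.164  0.0791] F [ 0.7  0.5 -1.8] w 0.0398 toolrows mm [19.  -6.5 -9.4]
tooly yaw deg 11.22 tilt 0.37
turn [-0.78  0.05 -0.37]
```

```bash
python3 -m inch '[[30,[3,-6,-8],[0,0,-0.3]],[30,[8,0,0],[0,0,0]],[30,[4,0,0],[0,0,0]],[30,[0,0,0],[0,0,0]]]';python3 d.py .557 .172 .06 12
```

```text
time: 13.3
position: [0.5586, 0.1714, 0.0654]
tool_rot: [0.45, 0.545, -0.448, 0.548]
ft_force: [-0.2, -0.4, -1.9]
grip_width: 0.0398
t 13.3 TCP [0.5586 0.1714 0.0654] F [-0.2 -0.4 -1.9] w 0.0398 toolrows mm [ 5.4 -1.5 -0.9]
tooly yaw deg 11.23 tilt 0.31
turn [-0.77  0.07 -0.3 ]
```

```bash
python3 -m inch '[[30,[3,0,0],[0,0,-0.3]],[30,[2,0,0],[0,0,0]],[30,[0,0,0],[0,0,0]]]';python3 -m inch '[[30,[2.5,0,0],[0,0,0]],[30,[0,0,0],[0,0,0]]]';python3 d.py .557 .172 .06 12
```

```text
time: 13.68
position: [0.5591, 0.1715, 0.0603]
tool_rot: [0.449, 0.546, -0.449, 0.547]
ft_force: [-1.0, -0.4, -1.9]
grip_width: 0.0399
time: 13.92
position: [0.5598, 0.1716, 0.0597]
tool_rot: [0.449, 0.546, -0.448, 0.547]
ft_force: [-0.3, -0.1, -1.7]
grip_width: 0.0396
t 13.93 TCP [0.5598 0.1716 0.0597] F [-0.3 -0.1 -1.7] w 0.0396 toolrows mm [-0.4 -2.6 -0.9]
tooly yaw deg 11.23 tilt 0.14
turn [-0.77  0.08 -0.12]
```

```bash
python3 -m inch '[[30,[2,-1,0],[0,0,0]],[30,[2,0,0],[0,0,0]]]';python3 -m inch '[[30,[2,0,0],[0,0,0]],[30,[0,0,0],[0,0,0]]]';python3 d.py .557 .172 .06 12
```

```text
time: 14.18
position: [0.5597, 0.1716, 0.0591]
tool_rot: [0.45, 0.545, -0.448, 0.548]
ft_force: [-4.3, -0.4, 17.2]
grip_width: 0.0398
time: 14.42
position: [0.5598, 0.1716, 0.0596]
tool_rot: [0.45, 0.545, -0.447, 0.549]
ft_force: [-0.6, -0.9, -2.2]
grip_width: 0.0395
t 14.43 TCP [0.5598 0.1716 0.0596] F [-0.6 -0.9 -2.2] w 0.0395 toolrows mm [-0.5 -2.7 -0.9]
tooly yaw deg 11.25 tilt 0.37
turn [-0.75  0.11 -0.35]
```

Contact came at TCP z=0.059 (17 N). I'll settle it and release.

```bash
python3 -m inch '[[30,[0.8,0,0],[0,0.1,-0.3]],[87,[0,0,0],[0,0,0]],[87,[0,0,0],[0,0,0]],[87,[0,0,0],[0,0,0]],[87,[0,0,0],[0,0,0]],[87,[0,0,0],[0,0,0]]]'; python3 -m inch '[[87,[-20,0,0],[0,0,0]],[87,[-30,0,0],[0,0,0]],[87,[-40,0,0],[0,0,0]],[87,[-50,0,0],[0,0,0]],[87,[-30,0,0],[0,0,0]],[87,[0,-40,30],[0,0,0]],[87,[0,-50,30],[0,0,0]],[87,[0,-50,30],[0,0,0]],[87,[0,0,0],[0,0,0]],[87,[0,0,0],[0,0,0]]]'
python3 - <<'E'
from h import *
Z=dict(spent_top=.087,tray_in=.005,fresh_mid=.06,board_mid=.01,driver_grip=.015,spool_mid=.021)
for c in("top","scene"):
    p,im=snap(c,c+"5")
    for n,z in Z.items():
        for d in imaging.tip_of(c,n)[:1]: print(c,n,np.round(d["pixel"]),round(d["confidence"],2),ray(p,d["pixel"],z).round(3))
E
```

```text
time: 15.18
position: [0.5602, 0.1716, 0.0581]
tool_rot: [0.449, 0.546, -0.448, 0.547]
ft_force: [-0.8, 0.4, -0.4]
grip_width: 0.0815
time: 16.42
position: [0.4386, 0.0533, 0.2337]
tool_rot: [0.449, 0.545, -0.448, 0.548]
ft_force: [0.2, -0.4, -0.5]
grip_width: 0.0868
top spent_top [196. 230.] 0.77 [0.553 0.176 0.087]
top tray_in [207. 233.] 0.85 [0.553 0.167 0.005]
top fresh_mid [325. 214.] 0.78 [ 0.586 -0.084  0.06 ]
top board_mid [219. 139.] 0.75 [0.762 0.141 0.01 ]
top driver_grip [344. 118.] 0.58 [ 0.804 -0.137  0.015]
top spool_mid [313. 317.] 0.48 [ 0.374 -0.058  0.021]
scene tray_in [303. 191.] 0.75 [0.555 0.177 0.005]
scene fresh_mid [241. 253.] 0.96 [ 0.59  -0.084  0.06 ]
scene board_mid [380. 236.] 0.85 [0.757 0.141 0.01 ]
scene driver_grip [330. 354.] 0.78 [ 0.802 -0.14   0.015]
scene spool_mid [167. 214.] 0.9 [ 0.377 -0.058  0.021]
```

View pics/scene5.png

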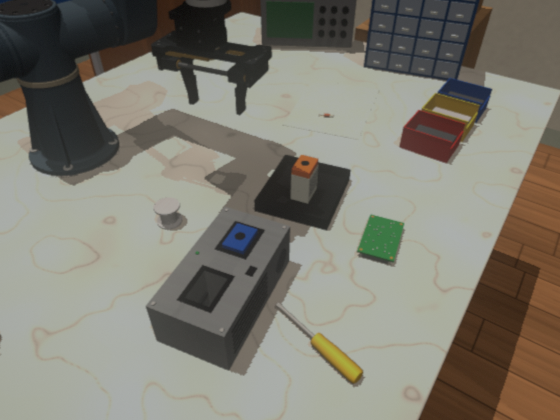

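The cartridge stands upright in the tray at about (305,180). Blue at (242,237) is still latched, and the bystanders haven't moved.

```bash
python3 -c "
from rig import robot
print(robot.hand_in())"
```

```text
the job is handed in; nothing more can be done
None
```

The spent orange-capped cartridge is out of the unit and standing upright on the tray floor, and I've handed the job in; no verdict was reported. The arm's clock was at about 16.5 s of the allowed 48 s.

- **Release and lift:** I pushed the cap down to its hard stop at about 21 N, and it sprang up when I withdrew. I then gripped its sides (39.7 mm opening) and lifted it straight out.
- **Set-down:** I lowered it until the wrist force read about 17 N of contact, then opened the gripper and moved the arm clear.
- **Last checks:** The final scene picture shows the cartridge upright. The top camera puts it about 10 mm from the tray's centre. The blue cartridge and the three bystanders came out where they started, to within the networks' scatter of about 10 mm.
- **Limits of the checks:** That scatter is too coarse to confirm the blue cartridge's 4 mm limit by numbers, though it still looks latched. In the scene view the network did not find the spent cartridge's top, so there I judged it by eye.

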